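# Latch the split terrine mould

## Task

Close the terrine mould with its draw latch. First slide the safety catch fully aside from under the handle; then hook the wire loop behind the keeper, with its bar caught under the lip, and swing the lever down flat over centre so that it draws the halves together and stays shut. Leave the catch aside, and do not shift or knock over the jars, bottle, mill and peeler around it.

Things in the scene. Friction and masses are not known exactly. Their poses are not given: they have to be found in the camera images.
- mould: Split terrine mould fixed to the counter: black board 12 mm thick, aluminium fixed half and a sliding half, 120 wide, tops at z 72, a steel draw latch across the seam. Origin on the counter under the lever's pivot. Its x runs along the mould from lever to keeper (to the robot's right), y across it (away from the robot), z up. Board: x -125 to 150, y -75 to 75 mm; fixed half: x -115 to 40.
- half_slide (a joint): Gap between the two halves in m: 0.014 = held apart by springs (start), 0 = faces touching. The springs push with about 15 N at 0.014 and 36 N at 0. Properly latched it rests at about 0.001 to 0.004.
- keeper (a point): Foot of the keeper's back face (the face to mould +x, away from the lever) on the sliding half's flat top; mould x 83.5 mm, y 0 when the gap is open; axes as the mould's. The keeper is a steel hook 22 mm wide (y): upright tongue 8 mm thick, 20 high; its lip overhangs the back face by 8 mm, 14 to 20 mm above the top. The flat top goes on 63 mm behind it.
- latch_pivot (a point): Middle of the lever's pivot axis, which lies along mould y at mould x 0, z 100 mm (28 mm above the top), between two brackets at y -26 and 26 mm, up to 9 mm above the axis.
- lever_swing (a joint): Lever angle in rad: 0 = closed, handle level towards mould -x (stop); pi/2 = upright; 2.0 = fully open, leaning to the keeper (stop). Starts at 1.2 to 1.75; stays where it is left (friction 0.06 N m). With the loop hooked it resists by about 5 N at the handle's end, passes dead centre near 0.3 rad, then snaps shut.
- handle_end (a point): Middle of the lever handle's free end. The lever is a flat bar 30 mm wide (y), 8 thick, from the pivot to this end at 100 mm, with a black grip 32 wide and 10 thick on its outer half. Its face to mould +x when upright is its top face when closed. A cross pin 24 mm from the pivot towards this end carries the loop.
- loop_swing (a joint): Angle of the loop against the lever in rad, growing as the bar lifts up and back. From the cross pin the loop points at an elevation of (loop_swing - lever_swing - 0.21) rad above mould +x. Stiff pivot (0.03 N m): the loop keeps its angle to the lever, so it lifts off with the lever as that closes, unless the bar is caught under the lip.
- loop_bar (a point): Middle of the loop's cross bar (along mould y). The loop is of 8 mm rod: two side arms at y -42 and 42 mm (axes) from the lever's cross pin to the bar, 101 mm away; at the start roughly upright. With the lever fully open the bar comes down about 17 mm behind the keeper's back face; then push it from behind to -x, the lever following, under the lip. It swings clear of handle and brackets.
- catch_slide (a joint): Safety catch, travel in m: 0 = under the handle (the lever then stops at about 0.36 rad and cannot close), 0.046 = fully aside (stop), towards mould +y, away from the robot. Starts at 0 to 0.008; stays where it is left (friction about 2 N).
- catch_top (a point): Middle of the top of the safety catch: an upright black tab 12 mm (x) by 24 mm (y), 52 mm above the mould's top, on a low steel track across the fixed half at mould x -80 mm.
- jar_green_lid: Bystander: squat glass jar with a green lid, 68 across, 84 high, standing loose beyond the mould (mm). Origin in the middle of its underside.
- spice_jar_near: Bystander: spice jar with a green cap, 46 across, 106 high, standing loose on the robot's side of the mould (mm). Origin in the middle of its underside.
- spice_jar_far: Bystander: the other spice jar with a green cap, 46 across, 106 high, standing loose beyond the mould (mm). Origin in the middle of its underside.
- peeler: Bystander: white-handled peeler, 170 long, 25 wide, 18 high, lying loose on the robot's side of the mould (mm). Origin in the middle of its underside.
- oil_bottle: Bystander: dark glass bottle with a red cap, 62 across, 267 high, standing loose to the robot's right (mm). Origin in the middle of its underside.
- salt_mill: Bystander: clear salt mill with a white head, 51 across, 174 high, standing loose to the robot's right (mm). Origin in the middle of its underside.

How it is judged:
On the way, in this order (a step that is already met when the one before it is completed fails the run):
1. the safety catch is slid fully aside (value of joint catch_slide above 0.036 m), for 0.1 s.
2. the loop's bar lies behind the keeper, under its lip, and the lever is not yet down (x of loop_bar in the frame of keeper between -0.001 and 0.009 m and z of loop_bar in the frame of keeper below 0.013 m and value of joint lever_swing above 0.4 rad), for 0.1 s.
3. the lever is down and the halves are drawn together (value of joint lever_swing below 0.08 rad and value of joint half_slide below 0.005 m), for 0.2 s.
At the end, for the whole second after the job is handed in: The catch is at least 36 mm aside; the loop's bar is behind the keeper under its lip (bar axis within 9 mm of the back face and less than 13 mm above the half's top); the lever is down within 0.08 rad of flat and at rest; the gap between the halves is under 5 mm (all of step 3 and value of joint catch_slide above 0.036 m and x of loop_bar in the frame of keeper between -0.001 and 0.009 m and z of loop_bar in the frame of keeper below 0.013 m and velocity of joint lever_swing below 0.05 rad/s); the robot touches nothing.
It fails at once if a jar, the bottle, the mill or the peeler is shifted more than 25 mm or knocked over (distance of any of jar_green_lid, spice_jar_near, spice_jar_far, peeler, oil_bottle, salt_mill from where it was at the start of the episode above 0.025 m or angle between any of jar_green_lid, spice_jar_near, spice_jar_far, oil_bottle, salt_mill's own z axis and vertical above 0.4 rad).
It also fails if it takes over 72 s, if anything falls off the work surface, if the arm or the gripper's body presses on something with over 40 N, if the wrist force passes 120 N, or if a joint passes its speed limit or range.

## Robot

A 6-joint arm with a two-finger parallel gripper is mounted at the origin on a cart in front of the work surface, level with it; the furniture and walls round the work are solid. World frame = base frame: x ahead of the robot, y to its left, z up, the work surface at z = 0. Lengths are in m, angles in rad, forces in N, time in s.
With the tool pointing down it reaches from about 0.2 to 0.875 m from the base axis. Payload 3.4 kg.
Tool frame: the origin (TCP) lies midway between the tips of the shut fingers; the grasp point (between the pads) lies 19 mm behind it (r.grip_depth is the distance from the TCP to the grasp point, in m); z points along the fingers, y is the line along which they close (so a half turn about z gives the same grasp; the last joint's range is limited). The gripper opens to 94 mm and grips with 3 to 60 N. Pads are 16 mm wide; open, the fingers measure 119 mm over their backs; the gripper's body (75 mm by 177 mm) begins 78 mm behind the grasp point.
Start: joints at [-0.121, 0.276, 1.505, -0, 1.361, -0.121], TCP at [0.575, -0, 0.205] pointing down, gripper open.
Joint ranges: [-2.89, 2.89], [-0.75, 2.08], [0.22, 2.7], [-1.18, 4.32], [0.11, 2.71], [-2.7, 2.7]. Speed limits (rad/s): [2.57, 2.57, 3.14, 3.14, 3.14, 3.14].

## Interface

Orientations are given as a 3x3 rotation matrix whose columns are the frame's x, y, z axes.
In Python, from bench import r gives the robot as it stands.
- The arm moves only by the tool apply_moves, never from a script. Its argument "steps" is a list of rows, each a list of 3 entries, a list of its own where there are three numbers: the shift along the world's x, y, z in m, then the turn, a rotation vector about the world's x, y, z in degrees, then the opening, from -1 (shut) to 1 (fully open). In form: [[[dx, dy, dz], [rx, ry, rz], fingers], ...]. A call has 1 to 10 rows; each row shifts and turns the commanded pose from where the row before left it; what a row does not reach is not made up. A row lasts 1/10 s, in which the tool goes at most 50 mm and 8.59 degrees, less where a joint would pass 70% of its speed; a pose out of reach is approached as far as the arm can. A call is refused whole if a number of a shift passes 0.05 or a number of a turn 8.59, either way. A call with a gripper value outside its range is refused whole. The fingers move at their own pace and stop on an object; the grip force is fixed at half the most. Time passes only in rows, so rows that do not move let the fingers close. It gives the time, the measured TCP pose, the force, the opening and the grip force at its end, in the units of the state.
- r.get_obs(): the state, without advancing time (a new reading comes with each control period).
- r.read_camera(name): name is "scene" or "side" or "wrist"; returns (picture, depth): 384x512x3 uint8, red, green, blue; 384x512 float32, m along the optical axis (not along the pixel's ray), 0 where there is no reading.
- r.calibration(name): a dict with "fx", "fy", "cx", "cy" (pixels), "camera_from_world" (4x4, takes a point from world to camera coordinates); the wrist camera has in their place "T_tool_cam" (4x4, takes a point from camera to tool coordinates, whose origin is the TCP and whose axes are the flange's). Camera axes: x right, y down, z forward; pixel columns grow to the right and rows downward; lengths in m; the calibration is good to about 2 mm. A picture is of the moment at which its call begins: read the wrist's pose just before it. calibration takes no time and is no camera call.
- r.job_done(): hands the job in; it is judged then, once.
The state is a dict: "time": time; "joints": joint angles; "qvel": joint speeds; "effort": joint torques, N m; "tool_pos": TCP position; "ee_rot": TCP orientation; "ft_force": force on the tool from outside, world axes, zero at the start; "wrist_torque": the same for the moment, N m; "width": opening from 0.0 (shut) to 1.0 (fully open); "grip_force": force on a finger pad.
Only numpy, scipy, OpenCV 4.12 (cv2) and the standard library are available. Lean on these libraries where they do the work, as an engineer would, in place of code of your own. Each camera call takes 0.05 s, during which the arm holds its last target. There are 200 camera calls.

## Working session

There is one attempt and no reset: what is moved stays moved. The work goes in short steps, Python scripts to look and compute and a tool call to move; the robot and the scene stay as the last step left them, time stands still between calls to the robot, and variables do not carry over. Pictures are saved under pics/ and viewed, at most 10 in all, crops included, and the job is handed in when it is done.

Besides the shell and the picture viewer there is one more tool, called after ">>>" as name([rows], argument=value, ...), one row to a line, values as JSON. apply_moves: Moves the arm, as the interface text tells. Its arguments: {"type":"object","properties":{"steps":{"type":"array"}},"required":["steps"]}

```bash
mkdir -p pics; ls
cat > h.py <<'E'
import numpy as np,cv2
from bench import r
def cam(n):
    o=r.get_obs(); im,d=r.read_camera(n); c=r.calibration(n)
    if n=="wrist":
        T=np.eye(4);T[:3,:3]=np.array(o["ee_rot"]);T[:3,3]=o["tool_pos"]
        W=T@np.array(c["T_tool_cam"])
    else: W=np.linalg.inv(np.array(c["camera_from_world"]))
    v,u=np.mgrid[:384,:512]
    P=np.stack([(u-c["cx"])/c["fx"]*d,(v-c["cy"])/c["fy"]*d,d],-1)@W[:3,:3].T+W[:3,3]
    P[d==0]=np.nan
    return im,P,W
def save(n,im): cv2.imwrite("pics/"+n+".png",im[...,::-1])
E
python3 - <<'E'
from h import *
a,P,W=cam("scene");b,Q,V=cam("side")
np.savez("s0.npz",a=a,P=P,b=b,Q=Q,W=W,V=V)
print(W.round(2),V.round(2)); o=r.get_obs(); print(o)
save("s0",cv2.resize(a,(800,600)));save("d0",cv2.resize(b,(800,600)))
E
```

```text
pics
[[-0.78 -0.26  0.57 -0.2 ]
 [-0.63  0.31 -0.71  1.01]
 [ 0.01 -0.91 -0.41  0.61]
 [ 0.    0.    0.    1.  ]] [[ 0.92 -0.23  0.31  0.15]
 [-0.39 -0.54  0.75 -0.81]
 [ 0.   -0.81 -0.59  0.83]
 [ 0.    0.    0.    1.  ]]
{'time': 0.1, 'joints': array([-1.20983721e-01,  2.76518172e-01,  1.50596931e+00, -3.00004481e-05,
        1.36067634e+00, -1.20969287e-01]), 'qvel': array([ 0.00110741, -0.0022518 , -0.00447775, -0.00098436, -0.00091803,
       -0.00194468]), 'effort': array([ 2.09665013e-03, -4.05456018e+01, -2.37780511e+01,  7.03444169e-02,
        2.99401337e-02, -2.48708608e-05]), 'tool_pos': array([5.74514303e-01, 5.14842586e-05, 2.04713808e-01]), 'ee_rot': array([[ 8.27896016e-06,  9.99998778e-01, -1.56321900e-03],
       [ 9.99999987e-01, -8.02808015e-06,  1.60495564e-04],
       [ 1.60482818e-04, -1.56322031e-03, -9.99998765e-01]]), 'ft_force': array([0.14401722, 0.11551449, 0.03208263]), 'wrist_torque': array([0.0071173 , 0.03775532, 0.00203722]), 'grip_force': 0.0, 'width': 0.9986914530079556}
```

View pics/s0.png

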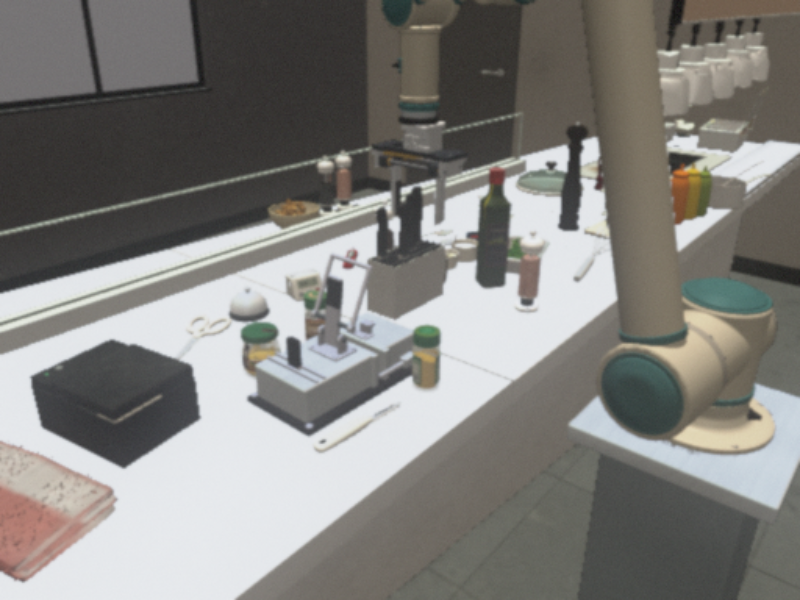

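View pics/d0.png

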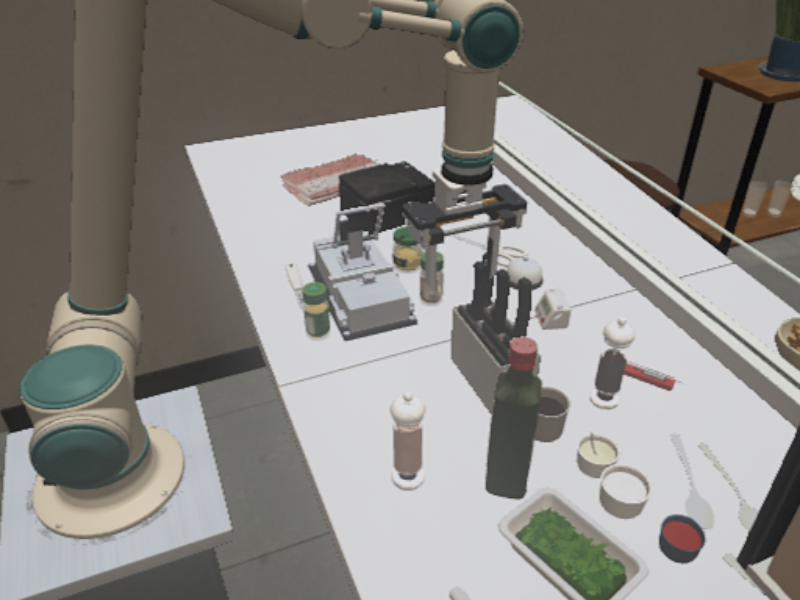

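The scene view shows the mould at about (330,360) with lever and loop upright, catch tab at (293,352). Side view shows its tops at (360,275). Next: measure from depth.

Run:
```python
import numpy as np,cv2
z=np.load("s0.npz")
P,Q=z["P"].reshape(-1,3),z["Q"].reshape(-1,3)
s=512/800
for n,A,pts in(("scene",z["P"],[(310,385),(285,378),(293,345),(333,310),(335,282),(325,258),(370,265),(365,325),(390,350),(425,330),(260,330),(310,298),(360,425),(400,260),(440,200)]),
 ("side",z["Q"],[(340,258),(370,300),(368,275),(355,245),(355,215),(345,212),(380,208),(315,290),(404,233),(432,258),(295,280),(410,410),(470,320)])):
    for u,v in pts: print(n,u,v,A[int(v*s),int(u*s)].round(3))
for n,A in (("P",P),("Q",Q)):
    m=(abs(A[:,2]-.072)<.004)&(A[:,0]>.35)&(A[:,0]<.8)&(A[:,1]>0)&(A[:,1]<.5)
    B=A[m]; print(n,m.sum(),B.mean(0),cv2.minAreaRect((B[:,:2]).astype(np.float32)))
```

```text
scene 310 385 [0.452 0.417 0.072]
scene 285 378 [0.498 0.425 0.072]
scene 293 345 [0.499 0.404 0.12 ]
scene 333 310 [0.5   0.314 0.145]
scene 335 282 [0.496 0.312 0.194]
scene 325 258 [ 0.951 -0.112 -0.002]
scene 370 265 [0.652 0.056 0.107]
scene 365 325 [0.498 0.243 0.09 ]
scene 390 350 [0.442 0.243 0.061]
scene 425 330 [0.387 0.217 0.107]
scene 260 330 [0.628 0.363 0.086]
scene 310 298 [0.629 0.244 0.106]
scene 360 425 [0.381 0.385 0.014]
scene 400 260 [0.603 0.016 0.117]
scene 440 200 [0.514 0.011 0.257]
side 340 258 [0.473 0.335 0.076]
side 370 300 [0.48  0.181 0.072]
side 368 275 [0.496 0.232 0.092]
side 355 245 [0.5   0.31  0.117]
side 355 215 [0.499 0.299 0.189]
side 345 212 [0.468 0.265 0.219]
side 380 208 [0.538 0.265 0.211]
side 315 290 [0.385 0.204 0.108]
side 404 233 [0.624 0.362 0.085]
side 432 258 [ 0.517 -0.011  0.268]
side 295 280 [0.386 0.381 0.017]
side 410 410 [ 0.408 -0.185  0.154]
side 470 320 [0.596 0.006 0.118]
P 1821 [0.49337009 0.30825468 0.07224383] ((0.5074703693389893, 0.21772722899913788), (0.29155707359313965, 0.4368967115879059), 2.036170721054077)
Q 1399 [0.49505242 0.26065954 0.07203256] ((0.5086326003074646, 0.22979871928691864), (0.3976742625236511, 0.2741626501083374), 73.92613220214844)
```

Run:
```python
import numpy as np,cv2
z=np.load("s0.npz")
A=np.r_[z["P"].reshape(-1,3),z["Q"].reshape(-1,3)]
box=(A[:,0]>.41)&(A[:,0]<.585)&(A[:,1]>.10)&(A[:,1]<.50)
m=box&(abs(A[:,2]-.072)<.0025); B=A[m][:,:2].astype(np.float32)
B=B[:]; g=np.histogram2d(B[:,0],B[:,1],bins=[36,40],range=[[.41,.59],[.10,.5]])[0]
print("tops x range per y bin")
for y in np.arange(.13,.46,.01):
    b=B[abs(B[:,1]-y)<.005]
    if len(b)>5: print(round(y,3),len(b),np.percentile(b[:,0],[1,50,99]).round(4))
for n,lo,hi,xr in (("catch",.119,.130,(.46,.54)),):
    m=box&(A[:,2]>lo)&(A[:,2]<hi)&(A[:,1]>.37); print(n,m.sum(),A[m].mean(0),np.percentile(A[m],[3,97],axis=0).round(4))
m=box&(abs(A[:,2]-.092)<.003)&(A[:,1]<.26)&(abs(A[:,0]-.497)<.03);print("keeper",m.sum(),A[m].mean(0),np.percentile(A[m],[3,97],axis=0).round(4))
# lever & loop by height slices
for h in np.arange(.08,.24,.01):
    m=box&(abs(A[:,2]-h)<.005)&(A[:,1]<.37)&(A[:,1]>.2)
    c=m&(abs(A[:,0]-.498)<.02); s=m&(abs(A[:,0]-.498)>=.025)
    f=lambda k:(k.sum(),np.nanpercentile(A[k],[5,50,95],axis=0).round(3)[:,:2].tolist()) if k.sum()>3 else 0
    print(round(h,3),f(c),"|",f(s))
```

```text
tops x range per y bin
0.17 79 [0.4391 0.5072 0.5527]
0.18 131 [0.4386 0.4968 0.5515]
0.19 141 [0.4395 0.4921 0.5544]
0.2 130 [0.439  0.4891 0.5508]
0.21 105 [0.4415 0.485  0.5532]
0.22 127 [0.4379 0.4845 0.5546]
0.23 111 [0.4393 0.4834 0.5557]
0.24 90 [0.4403 0.4718 0.5528]
0.25 102 [0.4352 0.4769 0.5584]
0.26 97 [0.4336 0.4731 0.5614]
0.27 11 [0.4601 0.5138 0.5576]
0.28 108 [0.4361 0.485  0.5611]
0.29 89 [0.4348 0.472  0.5515]
0.3 61 [0.4418 0.4611 0.5563]
0.31 66 [0.4421 0.4653 0.5592]
0.32 70 [0.4413 0.4698 0.5619]
0.33 60 [0.4417 0.4652 0.5585]
0.34 92 [0.4431 0.4862 0.5546]
0.35 103 [0.4424 0.4839 0.5552]
0.36 101 [0.4424 0.475  0.5545]
0.37 98 [0.444  0.4826 0.5616]
0.38 86 [0.4428 0.4783 0.5565]
0.39 72 [0.4443 0.4797 0.5607]
0.4 47 [0.4424 0.4713 0.5594]
0.41 107 [0.4436 0.4936 0.5612]
0.42 129 [0.4446 0.4976 0.5616]
0.43 100 [0.4468 0.4906 0.5575]
catch 54 [0.50347852 0.39749796 0.12274819] [[0.493  0.3889 0.1193]
 [0.5156 0.4039 0.1256]]
keeper 61 [0.4982766  0.23270748 0.09153814] [[0.4881 0.223  0.0894]
 [0.5093 0.2415 0.0941]]
0.08 (np.int64(231), [[0.481, 0.234], [0.49
[... 1303 characters left out ...]
.544, 0.299]])
0.18 (np.int64(69), [[0.486, 0.3], [0.499, 0.309], [0.514, 0.313]]) | (np.int64(35), [[0.455, 0.28], [0.46, 0.288], [0.544, 0.293]])
0.19 (np.int64(67), [[0.486, 0.298], [0.497, 0.309], [0.514, 0.313]]) | (np.int64(41), [[0.454, 0.276], [0.538, 0.284], [0.543, 0.289]])
0.2 (np.int64(31), [[0.487, 0.303], [0.499, 0.308], [0.512, 0.31]]) | (np.int64(42), [[0.453, 0.271], [0.461, 0.277], [0.544, 0.285]])
0.21 (np.int64(20), [[0.483, 0.266], [0.498, 0.27], [0.517, 0.274]]) | (np.int64(47), [[0.455, 0.267], [0.472, 0.273], [0.543, 0.28]])
0.22 (np.int64(55), [[0.481, 0.263], [0.499, 0.27], [0.515, 0.274]]) | (np.int64(60), [[0.456, 0.264], [0.524, 0.27], [0.541, 0.276]])
0.23 0 | 0
```

>>> apply_moves([
  [[-0.02, 0.02, 0.04], [0, 0, 0], -1],
  [[-0.02, 0.02, 0.04], [0, 0, 0], -1],
  [[-0.01, 0.045, 0], [0, 0, 0], -1],
  [[-0.01, 0.045, 0], [0, 0, 0], -1],
  [[-0.01, 0.045, 0], [0, 0, 0], -1],
  [[-0.01, 0.045, 0], [0, 0, 0], -1],
  [[-0.01, 0.045, 0], [0, 0, 0], -1],
  [[-0.01, 0.045, 0], [0, 0, 0], -1],
  [[-0.01, 0.045, 0], [0, 0, 0], -1],
  [[-0.015, 0.042, 0], [0, 0, 0], -1],
])

```text
time: 1.1
tool_pos: [0.4495, 0.3989, 0.2848]
ee_rot: [[-0.0, 1.0, -0.0], [1.0, 0.0, -0.0], [-0.0, -0.0, -1.0]]
ft_force: [0.9, 0.1, 0.2]
width: 0.187
grip_force: 0.0
```

>>> apply_moves([
  [[0, 0, -0.045], [0, 0, 0], -1],
  [[0, 0, -0.045], [0, 0, 0], -1],
  [[0, 0, -0.045], [0, 0, 0], -1],
  [[0, 0, -0.045], [0, 0, 0], -1],
  [[0, 0, 0], [0, 0, 0], -1],
])

```text
time: 1.6
tool_pos: [0.4452, 0.3937, 0.099]
ee_rot: [[-0.0, 1.0, -0.012], [1.0, 0.0, -0.008], [-0.008, -0.012, -1.0]]
ft_force: [-0.7, 0.6, -0.8]
width: 0.005
grip_force: 0.0
```

>>> apply_moves([
  [[0.005, 0.003, 0.0], [0, 0, 0], -1],
  [[0.015, 0, 0], [0, 0, 0], -1],
  [[0.015, 0, 0], [0, 0, 0], -1],
  [[0.01, 0, 0], [0, 0, 0], -1],
  [[0.01, 0, 0], [0, 0, 0], -1],
  [[0.01, 0, 0], [0, 0, 0], -1],
  [[0.008, 0, 0], [0, 0, 0], -1],
])

```text
time: 2.3
tool_pos: [0.5239, 0.3998, 0.1056]
ee_rot: [[0.0, 1.0, -0.0], [1.0, -0.0, -0.0], [-0.0, -0.0, -1.0]]
ft_force: [-2.6, -0.2, 1.7]
width: 0.004
grip_force: 1.2
```

>>> apply_moves([
  [[0.004, 0, 0], [0, 0, 0], -1],
  [[0.003, 0, 0], [0, 0, 0], -1],
  [[0, 0, 0], [0, 0, 0], -1],
])

```text
time: 2.6
tool_pos: [0.5268, 0.3998, 0.1054]
ee_rot: [[0.0, 1.0, -0.007], [1.0, -0.0, -0.001], [-0.001, -0.007, -1.0]]
ft_force: [-8.1, 0.2, 4.1]
width: 0.007
grip_force: 3.9
```

>>> apply_moves([
  [[-0.031, 0, 0], [0, 0, 0], -1],
  [[0, 0, 0.035], [0, 0, 0], -1],
  [[0, 0, 0.035], [0, 0, 0], -1],
  [[0, -0.03, 0], [0, 0, 0], -1],
  [[0, -0.03, 0], [0, 0, 0], -1],
  [[0, -0.015, 0], [0, 0, 0], -1],
  [[0, -0.01, 0], [0, 0, 0], -1],
  [[0, -0.01, 0], [0, 0, 0], -1],
  [[0, -0.005, 0], [0, 0, 0], -1],
])

```text
time: 3.5
tool_pos: [0.4993, 0.2997, 0.1753]
ee_rot: [[0.0, 1.0, 0.0], [1.0, -0.0, 0.0], [0.0, 0.0, -1.0]]
ft_force: [-0.6, 1.0, 0.1]
width: 0.003
grip_force: 0.2
```

>>> apply_moves([
  [[0, -0.004, 0], [0, 0, 0], -1],
  [[0, -0.003, 0], [0, 0, 0], -1],
  [[0, -0.003, 0], [0, 0, 0], -1],
  [[0, 0, 0], [0, 0, 0], -1],
])

```text
time: 3.9
tool_pos: [0.4993, 0.2939, 0.1757]
ee_rot: [[0.0, 1.0, 0.001], [1.0, -0.0, 0.008], [0.008, 0.001, -1.0]]
ft_force: [0.2, 8.7, -1.5]
width: 0.008
grip_force: 3.4
```

>>> apply_moves([
  [[0, 0.02, 0], [0, 0, 0], -1],
  [[0, 0.01, 0.045], [0, 0, 0], -0.15],
  [[0, 0, 0.05], [0, 0, 0], -0.15],
  [[0, 0, 0.02], [0, 0, 0], -0.15],
  [[0, 0, 0], [0, 0, 0], -0.15],
])

```text
time: 4.4
tool_pos: [0.5007, 0.321, 0.2944]
ee_rot: [[-0.001, 1.0, 0.007], [1.0, 0.001, 0.003], [0.003, 0.007, -1.0]]
ft_force: [0.1, 0.0, -0.0]
width: 0.311
grip_force: 0.0
```

Run:
```python
from h import *
o=r.get_obs();print(o["tool_pos"],o["width"])
a,P,W=cam("scene");b,Q,V=cam("side")
A=np.r_[P.reshape(-1,3),Q.reshape(-1,3)]
p0=np.array([.499,.3155,0]);R=np.array([[-.022,-1,0],[1,-.022,0],[0,0,1]])
M=(A-p0)@R.T
def q(n,m): print(n,m.sum(),np.percentile(M[m],[5,50,95],axis=0).round(4).tolist() if m.sum()>3 else 0)
q("bar",(abs(M[:,1])<35e-3)&(M[:,0]>.05)&(M[:,0]<.15)&(M[:,2]>.10)&(M[:,2]<.235))
q("lever tip",(abs(M[:,1])<16e-3)&(M[:,0]>.02)&(M[:,0]<.06)&(M[:,2]>.175)&(M[:,2]<.21))
q("catch",(M[:,1]>.02)&(M[:,1]<.07)&(M[:,0]<-.06)&(M[:,0]>-.1)&(M[:,2]>.118)&(M[:,2]<.13))
q("keeper",(abs(M[:,1])<15e-3)&(M[:,0]>.06)&(M[:,0]<.1)&(M[:,2]>.089)&(M[:,2]<.096))
save("s1",cv2.resize(a[130:290,120:340],(800,582),interpolation=3))
```

```text
[0.50074509 0.32098225 0.29437031] 0.3110910543882635
bar 132 [[0.0733, -0.0323, 0.1931], [0.078, -0.0024, 0.1974], [0.0838, 0.0316, 0.2002]]
lever tip 136 [[0.0278, -0.013, 0.1761], [0.0356, -0.0008, 0.185], [0.0438, 0.0143, 0.1917]]
catch 45 [[-0.088, 0.0361, 0.1187], [-0.0834, 0.0471, 0.1234], [-0.0745, 0.0574, 0.1251]]
keeper 57 [[0.0742, -0.0092, 0.0899], [0.0823, -0.0001, 0.0918], [0.0926, 0.0107, 0.094]]
```

View pics/s1.png

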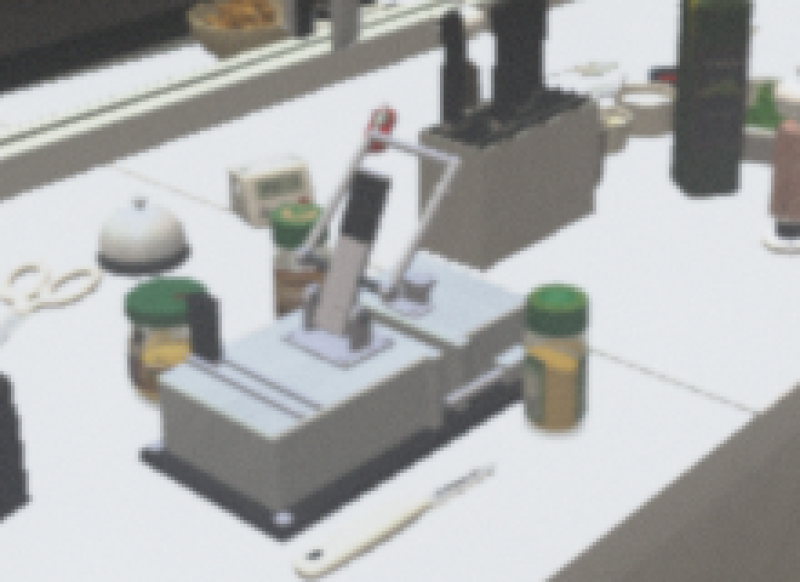

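The catch is aside (205,325), the lever leans fully open, and the bar (400,150) is up in front of it. I'll press the bar down with the fingers straddling the keeper.

>>> apply_moves([
  [[-0.001, -0.046, 0], [0, 0, 0], -0.15],
  [[-0.001, -0.046, 0], [0, 0, 0], -0.15],
  [[0, 0, -0.04], [0, 0, 0], -0.15],
  [[0, 0, 0], [0, 0, 0], -0.15],
  [[0, 0, 0], [0, 0, 0], -0.15],
])

```text
time: 5.0
tool_pos: [0.4959, 0.2278, 0.2488]
ee_rot: [[0.0, 1.0, -0.004], [1.0, -0.0, -0.001], [-0.001, -0.004, -1.0]]
ft_force: [0.7, -0.4, 0.6]
width: 0.426
grip_force: 0.0
```

>>> apply_moves([
  [[0, 0, -0.04], [0, 0, 0], -0.15],
  [[0, 0, -0.01], [0, 0, 0], -0.15],
  [[0, -0.005, -0.017], [0, 0, 0], -0.15],
  [[0, -0.01, -0.018], [0, 0, 0], -0.15],
  [[0, -0.006, -0.019], [0, 0, 0], -0.15],
  [[0, -0.002, -0.02], [0, 0, 0], -0.15],
  [[0, 0.002, -0.02], [0, 0, 0], -0.15],
  [[0, 0, 0], [0, 0, 0], -0.15],
])

```text
time: 5.8
tool_pos: [0.4959, 0.2073, 0.1051]
ee_rot: [[-0.001, 1.0, -0.004], [1.0, 0.001, -0.001], [-0.001, -0.004, -1.0]]
ft_force: [-0.9, 0.3, -0.5]
width: 0.426
grip_force: 0.0
```

```bash
cat >> h.py <<'E'
p0=np.array([.499,.3155,0]);R0=np.array([[-.022,-1,0],[1,-.022,0],[0,0,1]])
def look():
    o=r.get_obs();print("tcp",((np.array(o["tool_pos"])-p0)@R0.T).round(4),np.round(o["ft_force"],1),o["width"])
    a,P,W=cam("scene");b,Q,V=cam("side")
    for n,X in(("scene",P),("side",Q)):
        M=(X.reshape(-1,3)-p0)@R0.T
        for k,s in (("arm+",1),("arm-",-1)):
            m=(abs(s*M[:,1]-.042)<.006)&(M[:,0]>.0)&(M[:,0]<.125)&(M[:,2]>.0765)&(M[:,2]<.22)
            if m.sum()>8:
                B=M[m];f=np.polyfit(B[:,0],B[:,2],1);print(n,k,m.sum(),"x",np.percentile(B[:,0],[2,98]).round(3),"z",np.percentile(B[:,2],[2,98]).round(3),"fit",f.round(3))
        m=(abs(M[:,1])<.015)&(M[:,0]>-.1)&(M[:,0]<.06)&(M[:,2]>.15)&(M[:,2]<.21)
        if m.sum()>8: print(n,"lever",np.percentile(M[m],[5,50,95],axis=0).round(3).tolist())
    return a,b,P,Q
E
python3 - <<'E'
from h import *
a,b,P,Q=look()
save("s2",np.hstack([cv2.resize(a[160:270,160:300],(400,314)),cv2.resize(b[110:230,190:343],(400,314))]))
E
```

```text
tcp [ 0.1082 -0.0007  0.1051] [-0.9  0.3 -0.5] 0.42597046270952704
scene arm+ 69 x [0.002 0.106] z [0.1   0.217] fit [-0.073  0.129]
scene arm- 156 x [0.001 0.11 ] z [0.1   0.219] fit [0.589 0.11 ]
scene lever [[0.016, -0.013, 0.152], [0.027, -0.002, 0.172], [0.037, 0.013, 0.191]]
side arm+ 36 x [0.007 0.113] z [0.099 0.13 ] fit [-0.235  0.128]
side arm- 93 x [0.012 0.12 ] z [0.1   0.218] fit [0.352 0.103]
```

View pics/s2.png

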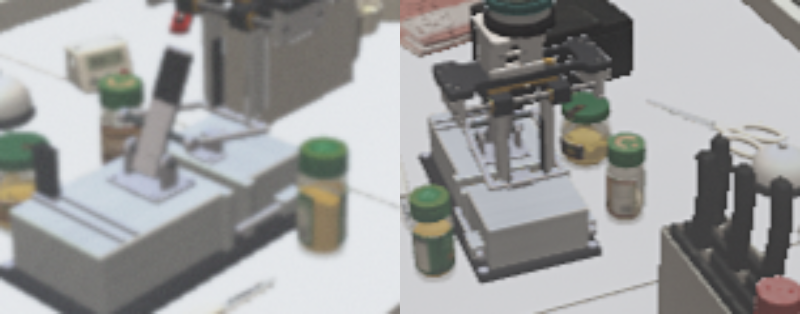

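The bar is under the fingertips (side view ~(520,175)), coming down. I'll continue to the top.

>>> apply_moves([
  [[0, 0.003, -0.012], [0, 0, 0], -0.15],
  [[0, 0.003, -0.008], [0, 0, 0], -0.15],
  [[0, 0.001, -0.005], [0, 0, 0], -0.15],
  [[0, 0, 0], [0, 0, 0], -0.15],
])

```text
time: 6.3
tool_pos: [0.4964, 0.2141, 0.0807]
ee_rot: [[-0.0, 1.0, -0.001], [1.0, 0.0, -0.0], [-0.0, -0.001, -1.0]]
ft_force: [-0.3, 0.4, -0.5]
width: 0.427
grip_force: 0.0
```

>>> apply_moves([
  [[0, 0, -0.002], [0, 0, 0], -0.15],
  [[0, 0, 0], [0, 0, 0], -0.15],
  [[0, 0, 0.02], [0, 0, 0], -0.15],
  [[0, -0.022, 0], [0, 0, 0], -0.15],
  [[0, 0, -0.01], [0, 0, 0], -0.15],
  [[0, 0, -0.011], [0, 0, 0], -0.15],
  [[0, 0, 0], [0, 0, 0], -0.15],
])

```text
time: 7.0
tool_pos: [0.4952, 0.1919, 0.0763]
ee_rot: [[0.0, 1.0, -0.004], [1.0, -0.0, -0.001], [-0.001, -0.004, -1.0]]
ft_force: [-0.3, -0.1, 0.1]
width: 0.421
grip_force: 0.0
```

Run:
```python
from h import *
a,b,P,Q=look()
```

```text
tcp [ 0.1237 -0.001   0.0763] [-0.3 -0.1  0.1] 0.4212093645685129
scene arm+ 80 x [0.003 0.104] z [0.078 0.217] fit [0.497 0.109]
scene arm- 208 x [0.003 0.122] z [0.082 0.218] fit [0.827 0.093]
scene lever [[0.017, -0.013, 0.152], [0.027, -0.002, 0.172], [0.037, 0.013, 0.19]]
side arm+ 42 x [0.02 0.11] z [0.078 0.217] fit [1.1   0.081]
side arm- 84 x [0.041 0.124] z [0.078 0.219] fit [1.155 0.025]
```

>>> apply_moves([
  [[0, 0.006, 0], [0, 0, 0], -0.15],
  [[0, 0.005, 0], [0, 0, 0], -0.15],
  [[0, 0.004, 0], [0, 0, 0], -0.15],
  [[0, 0.003, 0], [0, 0, 0], -0.15],
  [[0, 0.003, 0], [0, 0, 0], -0.15],
  [[0, 0, 0], [0, 0, 0], -0.15],
])

```text
time: 7.7
tool_pos: [0.4981, 0.2127, 0.0799]
ee_rot: [[-0.001, 1.0, 0.003], [1.0, 0.001, -0.002], [-0.002, 0.003, -1.0]]
ft_force: [0.1, -4.0, 5.6]
width: 0.422
grip_force: 3.1
```

Run:
```python
from h import *
a,b,P,Q=look()
save("s3",np.hstack([cv2.resize(a[170:250,190:290],(400,320),interpolation=2),cv2.resize(b[130:210,200:300],(400,320),interpolation=2)]))
```

```text
tcp [0.1029 0.0013 0.0799] [ 0.1 -4.   5.6] 0.4221670539378704
scene arm+ 86 x [0.002 0.097] z [0.079 0.219] fit [0.264 0.129]
scene arm- 196 x [0.002 0.105] z [0.082 0.22 ] fit [0.8   0.103]
scene lever [[0.017, -0.013, 0.153], [0.026, -0.002, 0.172], [0.036, 0.013, 0.191]]
side arm+ 67 x [0.011 0.124] z [0.078 0.22 ] fit [0.654 0.107]
side arm- 112 x [0.022 0.125] z [0.078 0.22 ] fit [0.89  0.061]
```

View pics/s3.png

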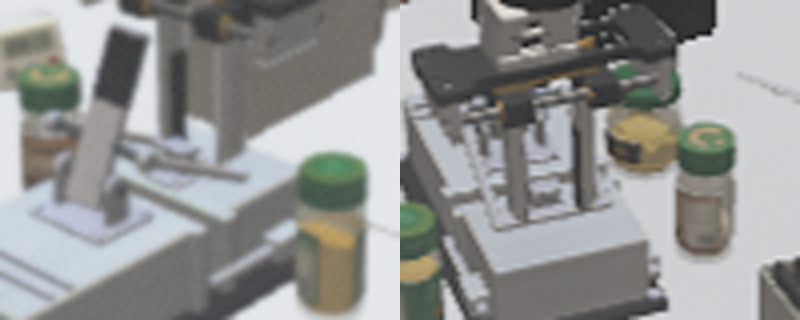

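The side view shows the fingertips (520,215) standing on the bar: they rode up over it, and the lever hasn't moved. I'll back off and go lower.

>>> apply_moves([
  [[0, 0, 0.015], [0, 0, 0], -0.15],
  [[0, -0.024, 0], [0, 0, 0], -0.15],
  [[0, 0, -0.01], [0, 0, 0], -0.15],
  [[0, 0, -0.007], [0, 0, 0], -0.15],
  [[0, 0, 0], [0, 0, 0], -0.15],
  [[0, 0, 0], [0, 0, 0], -0.15],
])

```text
time: 8.4
tool_pos: [0.4966, 0.1896, 0.0758]
ee_rot: [[-0.0, 1.0, -0.001], [1.0, 0.0, 0.0], [0.0, -0.001, -1.0]]
ft_force: [0.5, -0.2, 0.7]
width: 0.422
grip_force: 0.0
```

>>> apply_moves([
  [[0, 0, -0.0025], [0, 0, 0], -0.15],
  [[0, 0, 0], [0, 0, 0], -0.15],
  [[0, 0.005, 0], [0, 0, 0], -0.15],
  [[0, 0.004, 0], [0, 0, 0], -0.15],
  [[0, 0.003, 0], [0, 0, 0], -0.15],
  [[0, 0, 0], [0, 0, 0], -0.15],
])

```text
time: 9.0
tool_pos: [0.4971, 0.2015, 0.0741]
ee_rot: [[-0.001, 1.0, 0.0], [1.0, 0.001, 0.0], [0.0, 0.0, -1.0]]
ft_force: [0.0, 0.2, -0.8]
width: 0.424
grip_force: 0.0
```

>>> apply_moves([
  [[0, 0.002, -0.001], [0, 0, 0], -0.15],
  [[0, 0.002, 0], [0, 0, 0], -0.15],
  [[0, 0.002, 0], [0, 0, 0], -0.15],
  [[0, 0.002, 0], [0, 0, 0], -0.15],
  [[0, 0, 0], [0, 0, 0], -0.15],
])

```text
time: 9.5
tool_pos: [0.4973, 0.2071, 0.0731]
ee_rot: [[-0.001, 1.0, 0.0], [1.0, 0.001, -0.004], [-0.004, 0.0, -1.0]]
ft_force: [0.6, -5.6, 1.7]
width: 0.427
grip_force: 2.8
```

>>> apply_moves([
  [[0, 0.002, 0], [0, 0, 0], -0.15],
  [[0, 0.002, 0], [0, 0, 0], -0.15],
  [[0, 0, 0], [0, 0, 0], -0.15],
])

```text
time: 9.8
tool_pos: [0.4974, 0.2111, 0.0731]
ee_rot: [[-0.001, 1.0, 0.001], [1.0, 0.001, -0.003], [-0.003, 0.001, -1.0]]
ft_force: [0.4, -5.3, 1.8]
width: 0.422
grip_force: 2.7
```

Run:
```python
from h import *
a,b,P,Q=look()
```

```text
tcp [0.1044 0.0006 0.0731] [ 0.4 -5.3  1.8] 0.42228720664875713
scene arm+ 71 x [0.003 0.087] z [0.08  0.214] fit [0.595 0.109]
scene arm- 218 x [0.003 0.118] z [0.081 0.219] fit [1.068 0.087]
scene lever [[-0.003, -0.013, 0.153], [0.0, -0.002, 0.177], [0.007, 0.013, 0.2]]
side arm+ 51 x [0.006 0.124] z [0.078 0.215] fit [0.748 0.107]
side arm- 126 x [0.02  0.125] z [0.078 0.218] fit [1.192 0.046]
```

>>> apply_moves([
  [[0, 0.0015, 0], [0, 0, 0], -0.15],
  [[0, 0.0015, 0], [0, 0, 0], -0.15],
  [[0, 0, 0], [0, 0, 0], -0.15],
])

```text
time: 10.2
tool_pos: [0.4975, 0.2141, 0.0731]
ee_rot: [[-0.001, 1.0, 0.001], [1.0, 0.001, -0.003], [-0.003, 0.001, -1.0]]
ft_force: [1.0, -5.2, 1.9]
width: 0.423
grip_force: 2.7
```

>>> apply_moves([
  [[0, 0.0015, 0], [0, 0, 0], -0.15],
  [[0, 0.0015, 0], [0, 0, 0], -0.15],
  [[0, 0, 0], [0, 0, 0], -0.15],
])

```text
time: 10.5
tool_pos: [0.4974, 0.2149, 0.0731]
ee_rot: [[-0.002, 1.0, 0.001], [1.0, 0.002, -0.008], [-0.008, 0.001, -1.0]]
ft_force: [0.3, -11.2, 2.3]
width: 0.422
grip_force: 5.5
```

Run:
```python
from h import *
a,b,P,Q=look()
save("s4",np.hstack([cv2.resize(a[170:250,190:290],(400,320),interpolation=2),cv2.resize(b[130:210,200:300],(400,320),interpolation=2)]))
```

```text
tcp [0.1006 0.0006 0.0731] [  0.3 -11.2   2.3] 0.4223284442499575
scene arm+ 68 x [0.008 0.084] z [0.077 0.214] fit [0.409 0.118]
scene arm- 216 x [0.005 0.116] z [0.08  0.219] fit [1.152 0.083]
scene lever [[-0.013, -0.013, 0.153], [-0.011, -0.003, 0.177], [-0.005, 0.013, 0.199]]
side arm+ 73 x [0.004 0.124] z [0.078 0.215] fit [0.77  0.102]
side arm- 137 x [0.02  0.125] z [0.079 0.219] fit [1.245 0.048]
```

View pics/s4.png

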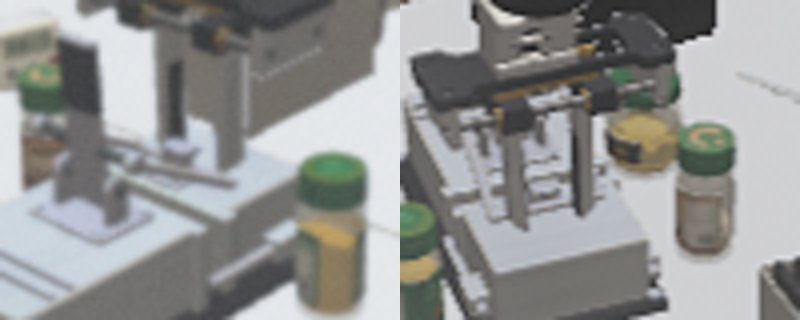

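>>> apply_moves([
  [[0, -0.01, 0], [0, 0, 0], -0.15],
  [[0, -0.01, 0], [0, 0, 0], -0.15],
  [[0, 0, 0.05], [0, 0, 0], -0.15],
  [[0, 0, 0.05], [0, 0, 0], -1],
  [[0, 0, 0.004], [0, 0, 0], -1],
  [[0, 0.04, 0], [0, 0, 0], -1],
  [[0.001, 0.04, 0], [0, 0, 0], -1],
  [[0, 0.015, 0], [0, 0, 0], -1],
  [[0, 0, 0], [0, 0, 0], -1],
  [[0, 0, 0], [0, 0, 0], -1],
])

```text
time: 11.6
tool_pos: [0.4975, 0.293, 0.1762]
ee_rot: [[-0.001, 1.0, -0.001], [1.0, 0.001, -0.002], [-0.002, -0.001, -1.0]]
ft_force: [0.1, 0.3, 0.2]
width: 0.003
grip_force: 0.0
```

Run:
```python
from h import *
a,b,P,Q=look()
for X in (P,Q):
    M=(X.reshape(-1,3)-p0)@R0.T
    m=(abs(abs(M[:,1])-.025)<.012)&(M[:,0]>.06)&(M[:,0]<.115)&(M[:,2]>.0755)&(M[:,2]<.1)
    if m.sum()>4: print("bar",m.sum(),np.percentile(M[m],[5,50,95],axis=0).round(4).tolist())
```

```text
tcp [ 0.0225 -0.001   0.1762] [0.1 0.3 0.2] 0.00289396261107971
scene arm+ 32 x [0.005 0.086] z [0.077 0.125] fit [-0.579  0.127]
scene arm- 74 x [0.003 0.084] z [0.079 0.123] fit [-0.539  0.123]
scene lever [[-0.013, -0.014, 0.155], [-0.008, -0.005, 0.188], [0.024, 0.012, 0.207]]
side arm+ 79 x [0.004 0.087] z [0.078 0.128] fit [-0.56   0.127]
side arm- 82 x [0.001 0.09 ] z [0.078 0.127] fit [-0.54   0.127]
side lever [[-0.006, -0.015, 0.152], [0.027, -0.006, 0.187], [0.034, 0.008, 0.207]]
bar 21 [[0.0656, -0.0287, 0.0757], [0.0837, 0.0137, 0.0789], [0.0871, 0.0347, 0.082]]
bar 38 [[0.0856, -0.0335, 0.0762], [0.089, -0.0147, 0.0788], [0.0948, 0.0333, 0.0814]]
```

>>> apply_moves([
  [[0, 0.02, 0.001], [0, 0, 0], -1],
  [[0.001, 0.009, -0.001], [0, 0, 0], -1],
  [[0, 0.009, -0.002], [0, 0, 0], -1],
  [[0, 0.007, -0.003], [0, 0, 0], -1],
  [[0.001, 0.007, -0.003], [0, 0, 0], -1],
  [[0, 0.006, -0.004], [0, 0, 0], -1],
  [[0, 0.0066, -0.005], [0, 0, 0], -1],
  [[0.001, 0.005, -0.005], [0, 0, 0], -1],
  [[0, 0.0057, -0.006], [0, 0, 0], -1],
  [[0, 0, 0], [0, 0, 0], -1],
])

```text
time: 12.7
tool_pos: [0.5011, 0.3699, 0.1477]
ee_rot: [[-0.0, 1.0, -0.0], [1.0, 0.0, 0.0], [0.0, -0.0, -1.0]]
ft_force: [-0.3, -1.5, -0.0]
width: 0.005
grip_force: 0.5
```

Run:
```python
from h import *
a,b,P,Q=look()
for X in (P,Q):
    M=(X.reshape(-1,3)-p0)@R0.T
    m=(abs(abs(M[:,1])-.025)<.012)&(M[:,0]>.06)&(M[:,0]<.115)&(M[:,2]>.0755)&(M[:,2]<.11)
    if m.sum()>4: print("bar",m.sum(),np.percentile(M[m],[5,50,95],axis=0).round(4).tolist())
    m=(abs(M[:,1])<.012)&(M[:,0]>.06)&(M[:,0]<.1)&(M[:,2]>.089)&(M[:,2]<.097)
    if m.sum()>4: print("keeper",m.sum(),np.percentile(M[m],[5,50,95],axis=0).round(4).tolist())
```

```text
tcp [-0.0545  0.0009  0.1477] [-0.3 -1.5 -0. ] 0.005140459017346923
scene arm+ 63 x [0.001 0.073] z [0.081 0.107] fit [-0.337  0.107]
scene arm- 64 x [0.003 0.074] z [0.081 0.107] fit [-0.358  0.108]
scene lever [[-0.084, -0.013, 0.153], [-0.064, -0.008, 0.177], [-0.049, 0.011, 0.207]]
side arm+ 62 x [0.004 0.079] z [0.082 0.11 ] fit [-0.343  0.109]
side arm- 62 x [0.003 0.082] z [0.079 0.108] fit [-0.336  0.109]
side lever [[-0.063, -0.013, 0.156], [-0.046, -0.004, 0.18], [-0.043, 0.009, 0.208]]
bar 34 [[0.0671, -0.0342, 0.0767], [0.0723, 0.0003, 0.0829], [0.0757, 0.034, 0.0863]]
keeper 28 [[0.0625, -0.0096, 0.0897], [0.0679, 0.0011, 0.092], [0.077, 0.0108, 0.0937]]
bar 41 [[0.0733, -0.034, 0.0781], [0.0783, -0.0154, 0.0828], [0.0817, 0.033, 0.0864]]
keeper 24 [[0.0673, -0.0086, 0.0897], [0.0758, -0.0, 0.0924], [0.0826, 0.0096, 0.0941]]
```

The keeper has been drawn about 10 mm with the bar caught under its lip. I'll finish closing.

>>> apply_moves([
  [[0, 0.004, -0.006], [0, 0, 0], -1],
  [[0, 0.004, -0.007], [0, 0, 0], -1],
  [[0, 0.003, -0.007], [0, 0, 0], -1],
  [[0, 0.002, -0.007], [0, 0, 0], -1],
  [[0, 0.002, -0.008], [0, 0, 0], -1],
  [[0, 0, -0.007], [0, 0, 0], -1],
  [[0, 0, -0.002], [0, 0, 0], -1],
  [[0, 0, 0], [0, 0, 0], -1],
])

```text
time: 13.6
tool_pos: [0.5008, 0.3842, 0.1046]
ee_rot: [[0.0, 1.0, -0.0], [1.0, -0.0, -0.0], [-0.0, -0.0, -1.0]]
ft_force: [-0.2, -0.5, 0.5]
width: 0.004
grip_force: 0.0
```

>>> apply_moves([
  [[0, 0, -0.002], [0, 0, 0], -1],
  [[0, 0, -0.002], [0, 0, 0], -1],
  [[0, 0, 0], [0, 0, 0], -1],
  [[0, 0, 0.03], [0, 0, 0], -1],
  [[0, 0, 0.05], [0, 0, 0], -1],
  [[0, 0, 0.05], [0, 0, 0], -1],
  [[0, 0, 0.05], [0, 0, 0], -1],
  [[0, 0, 0], [0, 0, 0], -1],
  [[0, 0, 0], [0, 0, 0], -1],
])

```text
time: 14.5
tool_pos: [0.5016, 0.3845, 0.2825]
ee_rot: [[0.0, 1.0, 0.003], [1.0, -0.0, 0.002], [0.002, 0.003, -1.0]]
ft_force: [0.3, -0.3, -1.0]
width: 0.005
grip_force: 0.0
```

Run:
```python
from h import *
a,b,P,Q=look()
for X in (P,Q):
    M=(X.reshape(-1,3)-p0)@R0.T
    q=lambda n,m: print(n,m.sum(),np.percentile(M[m],[5,50,95],axis=0).round(4).tolist() if m.sum()>3 else 0)
    q("bar",(abs(abs(M[:,1])-.025)<.012)&(M[:,0]>.06)&(M[:,0]<.115)&(M[:,2]>.0755)&(M[:,2]<.11))
    q("keeper",(abs(M[:,1])<.012)&(M[:,0]>.05)&(M[:,0]<.1)&(M[:,2]>.089)&(M[:,2]<.097))
    q("grip",(abs(M[:,1])<.014)&(M[:,0]>-.105)&(M[:,0]<-.05)&(M[:,2]>.09)&(M[:,2]<.13))
    q("catch",(M[:,1]>.025)&(M[:,1]<.07)&(M[:,0]<-.06)&(M[:,0]>-.1)&(M[:,2]>.118)&(M[:,2]<.13))
save("s5",np.hstack([cv2.resize(a[160:270,140:290],(400,293)),cv2.resize(b[110:220,180:330],(400,293))]))
```

```text
tcp [-0.069   0.0011  0.2825] [ 0.3 -0.3 -1. ] 0.0046976529720247325
scene arm+ 47 x [0.004 0.073] z [0.081 0.099] fit [-0.206  0.098]
scene arm- 67 x [0.001 0.073] z [0.081 0.098] fit [-0.192  0.097]
side arm+ 56 x [0.003 0.081] z [0.081 0.101] fit [-0.193  0.098]
side arm- 57 x [0.002 0.079] z [0.078 0.099] fit [-0.189  0.097]
bar 33 [[0.0665, -0.0317, 0.0787], [0.0708, -0.0144, 0.0833], [0.0748, 0.0346, 0.0858]]
keeper 26 [[0.0625, -0.0083, 0.09], [0.0688, 0.0015, 0.0921], [0.0771, 0.01, 0.0935]]
grip 167 [[-0.1003, -0.0124, 0.0985], [-0.08, -0.0027, 0.1043], [-0.054, 0.0125, 0.1062]]
catch 35 [[-0.0878, 0.0382, 0.1188], [-0.0835, 0.0474, 0.123], [-0.0783, 0.0597, 0.1255]]
bar 43 [[0.0725, -0.0334, 0.0767], [0.0777, 0.0137, 0.0824], [0.0812, 0.0345, 0.086]]
keeper 31 [[0.0635, -0.0097, 0.0895], [0.0744, 0.0004, 0.0916], [0.0821, 0.0096, 0.0936]]
grip 66 [[-0.096, -0.0126, 0.102], [-0.0735, -0.0005, 0.1047], [-0.0528, 0.0119, 0.107]]
catch 24 [[-0.0818, 0.036, 0.1187], [-0.0756, 0.0465, 0.1224], [-0.0708, 0.0569, 0.1258]]
```

View pics/s5.png

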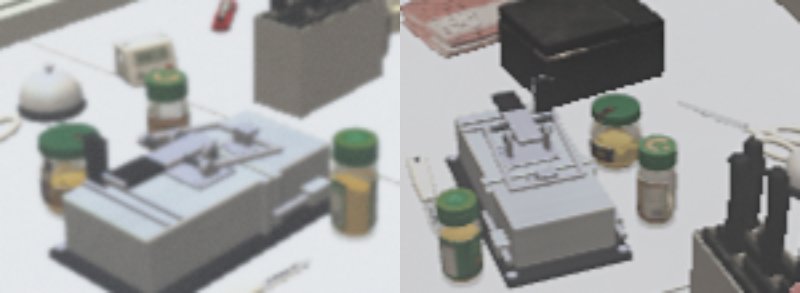

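The picture shows the lever flat (140,170) with its top face at z 0.105 m, as it should be closed. The loop is hooked at the keeper (245,135), the halves are together, the catch is aside (95,155), and the jars have not moved. I'm handing in.

```bash
python3 -c "
from bench import r
print(r.job_done())"
```

```text
the job is handed in; nothing more can be done
None
```

The mould is latched and the job handed in after about 15 s of robot time: the final images show the catch aside, the loop's bar under the keeper's lip, the lever flat and the jars unmoved, but the hand-in returned no verdict.

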